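# Seat the rolling pin in the sprung V cradle and hold it for scraping

## Task

Turn the revolving stand anticlockwise (it has a peg for this) until its tab meets the stop, then take the thick rolling pin from the wooden rest and lay it in the stand's V cradle, centred lengthwise and bedded on both sloping sides at both ends. Press it down until the sprung cradle has sunk about half its travel and keep it pressed there with the gripper: the job finishes while you are still holding it down, ready to be scraped clean. Leave the thin pin and everything else on the table where it is.

Things in the scene. Friction and masses are not known exactly. Their poses are not given: they have to be found in the camera images.
- stand: The fixed foot of the revolving stand: dark steel disc 230 mm in diameter. Origin on the table top, on the vertical axis about which the disc turns. Two upright lugs on its rim are the end stops. With the disc at its stop (the required position), the V cradle lies along this body's y axis and the peg stands on its -x side.
- disc (a joint): Angle of the aluminium disc (250 mm in diameter, its top 34 mm above the table) on the stand, rad; grows anticlockwise seen from above. 0 at one end stop, 1.40 at the other, which is the required one; starts between 0 and 0.55. It stays where it is left; turning needs about 2.5 N at the peg.
- peg (a point): Centre of the top of the upright round steel peg for turning the disc: 18 mm in diameter, its top 92 mm above the table and 58 mm above the disc, 110 mm from the turning axis, abreast of the middle of the cradle. It is rigid with the disc and has a 28 mm collar, 4 mm high, at its foot.
- cradle (a joint): How far the V cradle has sunk on its springs, m: 0 at the top (unloaded), 0.020 at the bottom. It sinks straight down; a load of 8 N (the pin's weight included) starts it moving, then 0.5 N per mm (13 N at half travel); it rises again when unloaded.
- seat (a point): Where the middle of the thick pin's axis belongs: on the V cradle over the turning axis, 96 mm above the table when unloaded; it moves with disc and cradle. Its y axis is the direction of the V, z is up. The cradle is an 84 x 190 mm plate, its top 30 mm below this point, with two V supports, each 30 mm long in y, centred 55 mm either side of the middle: an 80 mm gap between them lets the fingers in.
- face_a: The two sloping plates of the V on the seat's -x side (one on each support), at 45 degrees; with face_b it makes a V 53 mm wide at the mouth, whose edges reach 33 mm out from the middle, level with the seat. Origin in the middle of the cradle's underside, 38 mm below the seat.
- face_b: The two sloping plates of the V on the seat's +x side. Same origin as face_a.
- rest: Fixed dark wooden rest, 180 x 154 mm, origin on the table under its centre: two bars 24 mm wide and 20 mm high along its x axis, 65 mm either side of its centre in y; the pins lie on the bars along its y axis, 90 mm apart, between chocks 8 mm high. Between the bars the pins are free beneath: nothing there but two 6 mm slats at the outer edges.
- pin: The thick rolling pin: a plain straight beech cylinder, 40 mm in diameter, 200 mm long, about 0.25 kg, lying on the rest with its axis 40 mm above the table. Origin at the middle of its axis; its own y axis is the cylinder axis. Which of the two places of the rest it has varies.
- thin_pin: Bystander: the thin pastry pin, a plain straight beech cylinder 25 mm in diameter, 200 mm long, in the rest's other place. Origin at the middle of its axis; its own y axis is the cylinder axis. Not to be moved.
- pepper_mill: Bystander: turned dark wooden pepper mill, 147 mm tall, up to 54 mm wide. Origin at the centre of its underside.
- squeeze_bottle: Bystander: sauce bottle, 54 mm in diameter, 140 mm tall. Origin at the centre of its underside.
- jug: Bystander: clear plastic jug with a handle, 90 mm wide, 130 mm tall. Origin at the centre of its underside.
- ramekin: Bystander: small white ramekin, 72 mm wide, 40 mm high. Origin at the centre of its underside.
- scraper: Bystander: spatula lying on the table, about 250 mm long. Origin under its middle.
Not all that is in view belongs to the job. Leave any orange or red look-alike of the pin alone.

How it is judged:
By the outcome, as a careful person would: the job done as asked, in the order asked, and still so for the second after the job is handed in, while the arm keeps its last pose, push and grip.
It also fails if it takes over 64 s, if anything falls off the work surface, if the arm or the gripper's body presses on something with over 40 N, if the wrist force passes 120 N, or if a joint passes its speed limit or range.

## Robot

A 7-joint arm with a two-finger parallel gripper is mounted at the origin on the work surface. World frame = base frame: x ahead of the robot, y to its left, z up, the work surface at z = 0. Lengths are in m, angles in degrees, forces in N, time in s.
With the tool pointing down it reaches from about 0.35 to 0.775 m from the base axis. Payload 3.1 kg.
Tool frame: the origin (TCP) lies on the centre line of the jaws, within the pads' length; the fingertips stand 17 mm ahead of it and the grasp point (between the pads) lies 2 mm behind it (robot.tip_reach is the distance from the TCP to the fingertips, in m); z points along the fingers, y is the line along which they close (so a half turn about z gives the same grasp; the last joint's range is limited). The gripper opens to 85 mm and grips with 20 to 120 N. Pads are 22 mm wide; open, the fingers measure 114 mm over their backs; the gripper's body (76 mm by 85 mm) begins 54 mm behind the grasp point. The pads swing forward as they close: fully open they stand 13 mm farther back than shut.
Start: joints at [66.423, 17.813, 0.802, 86.603, -0.252, 75.585, -1.558], TCP at [0.199, -0.513, 0.248] pointing down, gripper open.
Joint ranges: [-154.91, 154.91], [-16.99, 109.72], [-72.82, 74.43], [7.12, 147.25], [-82.49, 262.49], [11.32, 116.49], [-174.64, 174.64]. Speed limits (degrees/s): [159.86, 159.86, 180, 180, 180, 180, 180].

## Interface

Orientations are given as [roll, pitch, yaw] about the fixed x, y, z axes, in that order (R = Rz(yaw) Ry(pitch) Rx(roll)).
In Python, from station import robot, fingers, vision, workorder, recognise gives the robot as it stands. Calls block until the motion is done:
- robot.move_to(position, orientation): joint-space move of the TCP to a pose.
- robot.line_to(position, orientation=None, velocity=0.15, f_stop=None): straight line of the TCP; orientation=None keeps the orientation; velocity is the mean speed in m/s. With f_stop (N) it stops when the force on the tool has changed by that much, and returns True; else False.
- robot.move_j(angles): joint-space move.
- fingers.gripper_to(opening, force=None): opening from 0.0 (shut) to 1.0 (fully open); force is the grip in N (None keeps the last); returns when the fingers have stopped.
- robot.pause(seconds).
- robot.inverse_kinematics(position, orientation): joint angles nearest the present ones, or None.
- vision.grab_frame(name): name is "scene" or "top" or "wrist"; returns the picture (384x512x3 uint8, red, green, blue); there is no depth.
- vision.calibration(name): a dict with "mtx" (3x3 intrinsics, pixels), "extrinsics" (4x4, takes a point from world to camera coordinates); the wrist camera has in their place "T_tool_cam" (4x4, takes a point from camera to tool coordinates, whose origin is the TCP and whose axes are the flange's). Camera axes: x right, y up, looking along -z (the intrinsics and any distortion apply to the point x, -y, -z); pixel columns grow to the right and rows downward; lengths in m; the calibration is good to about 2 mm. A picture is of the moment at which its call begins: read the wrist's pose just before it. calibration takes no time and is no camera call.
A pose or a line that the arm cannot do raises robot.PlanningError and nothing moves.
- workorder.close_job(): hands the job in; it is judged then, once.
Trained networks look in the newest picture that a camera, given by its name, has taken for a name from the list of things; names that differ only in an ending like _2 or _b are one class to them, and where a whole thing is asked for, a point or a joint stands for the part that bears it (a point fixed in the world has none). Each returns a list of dicts, best first, with "p" (0 to 1); they miss things now and then, are a little off and sometimes report something else, mostly with a low value. They report only what shows in the picture. A call takes as long as a camera call. They do not tell look-alikes from the thing itself.
- recognise(label, camera): "rect" ([centre column, centre row, width, height] in pixels, round what is visible of it).
Readings, each from a call of its own:
- robot.current_time_s(): time.
- robot.current_joint_positions(): joint angles.
- robot.current_dq(): joint speeds.
- robot.current_joint_torque(): joint torques, N m.
- robot.current_tool_pos(): TCP position.
- robot.current_eef_rot(): TCP orientation.
- robot.current_contact_force(): force on the tool from outside, world axes, zero at the start.
- robot.current_torque(): the same for the moment, N m.
- robot.current_finger_gap(): opening from 0.0 (shut) to 1.0 (fully open).
- robot.current_gripper_force(): force on a finger pad.
Only numpy, scipy, OpenCV 4.12 (cv2) and the standard library are available. Lean on these libraries where they do the work, as an engineer would, in place of code of your own. Each camera call takes 0.05 s, during which the arm holds its last target. There are 200 camera calls.

## Working session

There is one attempt and no reset: what is moved stays moved. The work goes in short steps, each a Python script; the robot and the scene stay as the last script left them, time stands still between calls to the robot, and variables do not carry over. Pictures are saved under pics/ and viewed, at most 11 in all, crops included, and the job is handed in when it is done.

```bash
mkdir -p pics; ls
cat > h.py <<'E'
import numpy as np, cv2
from station import robot, fingers, vision, workorder, recognise
def save(n,f,im=None):
    im=vision.grab_frame(n) if im is None else im
    cv2.imwrite(f,im[:,:,::-1]); return im
def cam(n):
    c=vision.calibration(n); return np.array(c["mtx"]),np.array(c["extrinsics"])
def toworld(n,uv,z):
    K,E=cam(n); p=np.linalg.inv(K)@[uv[0],uv[1],1]; d=E[:3,:3].T@[p[0],-p[1],-p[2]]; o=-E[:3,:3].T@E[:3,3]
    return o+d*(z-o[2])/d[2]
def topix(n,P):
    K,E=cam(n); q=E[:3,:3]@np.array(P)+E[:3,3]; q=K@[q[0],-q[1],-q[2]]; return q[:2]/q[2]
E
python3 - <<'E'
from h import *
a=save("top","pics/top.png"); b=save("scene","pics/scene.png")
cv2.imwrite("pics/both.png",cv2.resize(np.vstack([a]),(800,600),interpolation=cv2.INTER_CUBIC)[:,:,::-1])
print(vision.calibration("top"),vision.calibration("scene"),vision.calibration("wrist"))
for l,z in [("stand",.02),("peg",.092),("seat",.06),("rest",.02),("pin",.04),("thin_pin",.0325),("pepper_mill",.07),("squeeze_bottle",.07),("jug",.07),("ramekin",.03),("scraper",0)]:
    for c in("top","scene"):
        for r in recognise(l,c)[:3]: print(l,c,round(r["p"],2),np.round(r["rect"],1),np.round(toworld(c,r["rect"][:2],z),3))
print(robot.current_time_s())
E
```

```text
pics
{'mtx': array([[489.94984768,   0.        , 256.73560129],
       [  0.        , 489.94984768, 187.70527018],
       [  0.        ,   0.        ,   1.        ]]), 'extrinsics': array([[-0.08421239, -0.99644527, -0.00225927,  0.03849734],
       [ 0.976112  , -0.08294927,  0.20081029, -0.58634383],
       [-0.20028387,  0.01470542,  0.97962754, -1.67697017],
       [ 0.        ,  0.        ,  0.        ,  1.        ]])} {'mtx': array([[386.98080043,   0.        , 257.08664738],
       [  0.        , 386.98080043, 192.88671185],
       [  0.        ,   0.        ,   1.        ]]), 'extrinsics': array([[ 0.87341508,  0.48695572, -0.0044965 , -0.50288569],
       [-0.27041575,  0.49266169,  0.82713951,  0.05996247],
       [ 0.40499558, -0.7212202 ,  0.56197865, -1.49552471],
       [ 0.        ,  0.        ,  0.        ,  1.        ]])} {'mtx': array([[275.857263  ,   0.        , 257.58719219],
       [  0.        , 275.857263  , 194.73848516],
       [  0.        ,   0.        ,   1.        ]]), 'T_tool_cam': array([[-2.94150557e-04,  9.58629734e-01,  2.84655839e-01,
         7.15
[... 1375 characters left out ...]
172.4  41.   19.5] [0.554 0.284 0.032]
pepper_mill scene 0.93 [310.2 226.9  21.   45.1] [ 0.766 -0.021  0.07 ]
squeeze_bottle top 0.6 [178.3 257.8  18.3  15.9] [0.364 0.277 0.07 ]
squeeze_bottle scene 0.94 [247.4 153.6  11.7  36.5] [0.378 0.278 0.07 ]
jug top 0.98 [134.3 231.4  37.5  27.6] [0.467 0.424 0.07 ]
jug scene 0.66 [287.9 145.9  23.   40.3] [0.488 0.412 0.07 ]
ramekin top 0.53 [138.8 283.   25.7  19. ] [0.292 0.425 0.03 ]
ramekin scene 0.5 [249.1 143.1  17.1  17.9] [0.299 0.427 0.03 ]
ramekin scene 0.26 [283.6 179.2  39.2  16.2] [0.556 0.235 0.03 ]
scraper top 0.9 [373.4 245.9  19.8  75.7] [ 0.352 -0.41   0.   ]
scraper scene 0.97 [120.7 282.2  78.6  56.8] [ 0.378 -0.406  0.   ]
1.2
```

Run:
```python
import cv2,numpy as np
a=cv2.imread("pics/top.png")[110:310,100:420]; b=cv2.imread("pics/scene.png")[110:360,180:360]
a=cv2.resize(a,None,fx=2.5,fy=2.5,interpolation=cv2.INTER_CUBIC)
cv2.imwrite("pics/c1.png",a)
```

```text
(no output)
```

View pics/c1.png

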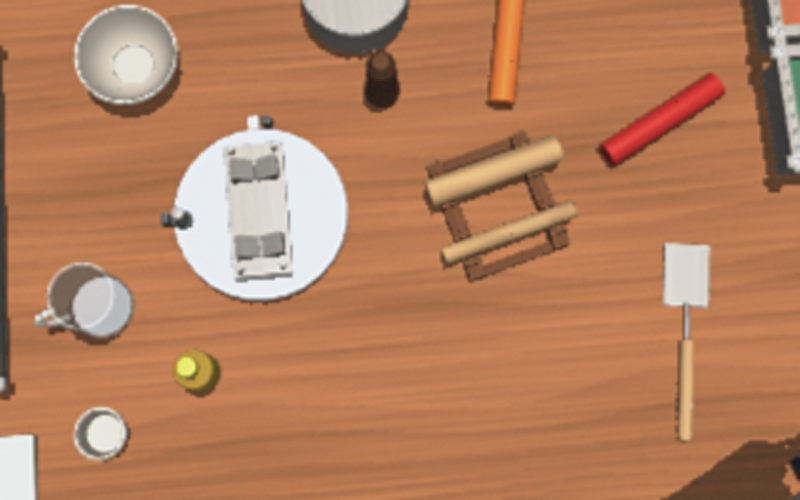

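```bash
cat >> h.py <<'E'
from scipy.spatial.transform import Rotation as R
def wgrab(f=None):
    p=np.array(robot.current_tool_pos()); e=robot.current_eef_rot(); im=vision.grab_frame("wrist")
    if f: save("wrist",f,im)
    T=np.eye(4); T[:3,:3]=R.from_euler("xyz",e,degrees=True).as_matrix(); T[:3,3]=p
    c=vision.calibration("wrist"); np.savez("w.npz",T=T@np.array(c["T_tool_cam"]),K=np.array(c["mtx"])); return im
def wworld(uv,z):
    d=np.load("w.npz"); K,T=d["K"],d["T"]; p=np.linalg.inv(K)@[uv[0],uv[1],1]; v=T[:3,:3]@[p[0],-p[1],-p[2]]; o=T[:3,3]
    return o+v*(z-o[2])/v[2]
def wpix(P):
    d=np.load("w.npz"); K,T=d["K"],d["T"]; q=T[:3,:3].T@(np.array(P)-T[:3,3]); q=K@[q[0],-q[1],-q[2]]; return q[:2]/q[2]
E
python3 - <<'E'
from h import *
print("centre",toworld("top",(204.4,195.2),.034),"peg",toworld("top",(100+182/2.5,110+213/2.5),.092))
for a,b,z in [((440,188),(550,155),.04),((451,255),(568,213),.0325)]:
    P=[toworld("top",(100+u[0]/2.5,110+u[1]/2.5),z) for u in(a,b)]; print(P,np.linalg.norm(P[0]-P[1]))
print(robot.current_tool_pos(),robot.current_eef_rot())
e=[180,0,0]
for yaw in(-90,0,90,180):
    q=robot.inverse_kinematics([.57,.18,.30],[180,0,yaw]); print(yaw,q)
E
```

```text
centre [0.58126883 0.17783218 0.034     ] peg [0.57907057 0.28153465 0.092     ]
[array([ 0.59478243, -0.08109643,  0.04      ]), array([ 0.62979644, -0.24372409,  0.04      ])] 0.16635424713959635
[array([ 0.49781336, -0.08814905,  0.0325    ]), array([ 0.54426327, -0.26117021,  0.0325    ])] 0.17914774344945383
[ 0.19880768 -0.51282742  0.24830265] [1.79997593e+02 2.69672392e-03 2.11924175e+01]
-90 [ 16.28318886  33.99543524 -61.76693213  71.23994934  29.51638377
  90.92761125 139.73663052]
0 [  13.89498667   31.78533358  -55.89116539   71.33346923   25.85777271
   89.55422691 -127.77430152]
90 [ 16.26812859  33.97937223 -61.7269955   71.2405295   29.4906643
  90.91734197 -40.24601563]
180 [ 12.91773089  31.03547647 -53.69291609  71.3725674   24.55233224
  89.10645379  53.12326251]
```

Run:
```python
from h import *
q=np.array(robot.current_joint_positions()); q[0]=-20; q[2]=0; robot.move_j(q)
print(robot.current_tool_pos(),robot.current_eef_rot())
robot.line_to([.56,.17,.33],[180,0,robot.current_eef_rot()[2]],velocity=.3)
print(robot.current_tool_pos(),robot.current_eef_rot(),robot.current_joint_positions())
im=wgrab("pics/w1.png")
cv2.imwrite("pics/w1b.png",cv2.resize(im,(800,600),interpolation=cv2.INTER_CUBIC)[:,:,::-1])
for l,z in [("stand",.03),("peg",.05),("seat",.06)]:
    for r in recognise(l,"wrist")[:2]: print(l,round(r["p"],2),np.round(r["rect"],1),np.round(wworld(r["rect"][:2],z),3))
print(robot.current_time_s())
```

```text
[0.52225653 0.17185828 0.24829235] [-179.99396947   -0.2007031   108.2346439 ]
[0.5610829  0.16907868 0.33100474] [1.79873296e+02 1.63999698e-02 1.08112649e+02] [-19.05850644  20.67249945   0.90385356  71.18573714  -0.30263095
  88.0174688   -0.09039066]
stand 0.9 [279.1 144.2 169.1 173. ] [0.584 0.203 0.03 ]
peg 0.75 [275.8 151.5 168.2 161.6] [0.581 0.193 0.05 ]
seat 0.64 [132.5  33.1  73.4  66.2] [0.357 0.28  0.06 ]
seat 0.62 [274.8 159.3 144.4  92.4] [0.582 0.183 0.06 ]
4.525
```

View pics/w1b.png

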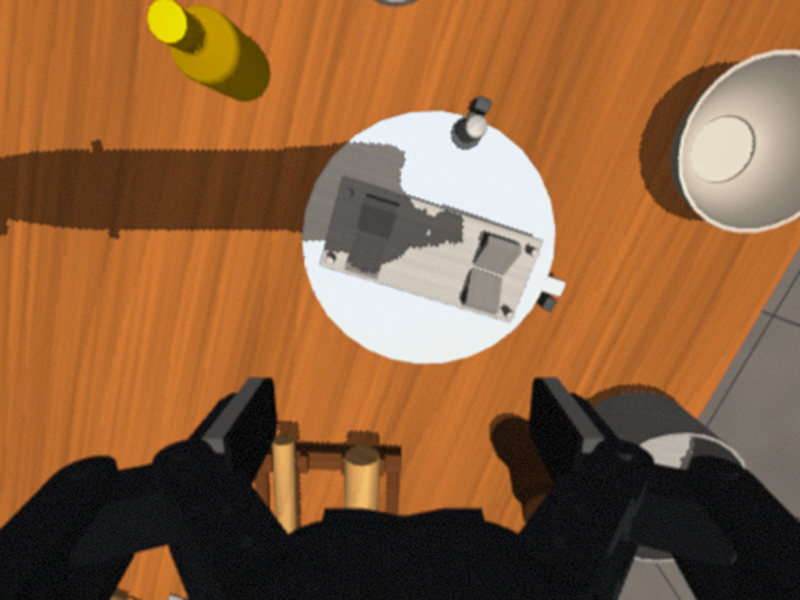

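Run:
```python
from h import *
s=1.5625
c=wworld(np.array([429,237.5])/s,.034); print("c",c)
for n,uv,z in [("peg",(474.5,126),.092),("lugL",(481,105),.05),("lugR",(547,301),.05),("tab",(553,286),.034),("edge",(303,237),.034),("edge",(555,237),.034),("edge",(429,111),.034),("edge",(429,364),.034),
 ("cr",(344,178),.066),("cr",(543,240),.066),("cr",(512,322),.066),("cr",(320,266),.066)]:
    p=wworld(np.array(uv)/s,z); d=p-c; print(n,p.round(4),"r",np.hypot(d[0],d[1]).round(4),"ang",np.degrees(np.arctan2(d[1],d[0])).round(1))
```

```text
c [0.58129172 0.19013633 0.034     ]
peg [0.5807 0.2902 0.092 ] r 0.1001 ang 90.3
lugL [0.585 0.314 0.05 ] r 0.1239 ang 88.3
lugR [0.7103 0.1691 0.05  ] r 0.1307 ang -9.3
tab [0.7165 0.1828 0.034 ] r 0.1354 ang -3.1
edge [0.4641 0.1524 0.034 ] r 0.1231 ang -162.1
edge [0.6983 0.2289 0.034 ] r 0.1233 ang 18.3
edge [0.544  0.2978 0.034 ] r 0.1139 ang 109.1
edge [0.6253 0.0629 0.034 ] r 0.1346 ang -70.9
cr [0.4909 0.2195 0.066 ] r 0.0951 ang 162.0
cr [0.6769 0.2236 0.066 ] r 0.1013 ang 19.3
cr [0.68  0.142 0.066] r 0.1098 ang -26.0
cr [0.4912 0.1378 0.066 ] r 0.1043 ang -149.8
```

Run:
```python
from h import *
C=np.array([.5847,.1805]); 
def P(a,z=.067): return [C[0]+.11*np.cos(np.radians(a)),C[1]+.11*np.sin(np.radians(a)),z]
fingers.gripper_to(0.0,40)
robot.line_to(P(72,.18),[180,0,80],velocity=.25)
print(robot.line_to(P(72),velocity=.12,f_stop=8), robot.current_tool_pos(),robot.current_finger_gap())
hit=False
for a in list(range(78,175,6)):
    s=robot.line_to(P(a),[180,0,a+8],velocity=.07,f_stop=(6 if a<84 else 9))
    f=np.array(robot.current_contact_force()); p=robot.current_tool_pos()
    print(a,s,f.round(1),np.degrees(np.arctan2(p[1]-C[1],p[0]-C[0])).round(1),robot.current_time_s())
    if s and a>84: break
```

```text
False [0.6195429  0.28545245 0.06823731] 0.005420358197780485
78 False [-0.1 -0.5  2.6] 77.7 7.6417
84 False [-0.3  0.2  6.5] 83.6 7.9583
90 False [-1.2 -0.8  6.9] 89.7 8.275
96 False [-0.8  0.1  7.3] 95.7 8.5917
102 False [-1.2 -0.7  8.8] 101.8 8.9083
108 False [-0.8  0.2  8. ] 107.8 9.225
114 False [-0.8 -1.   9.1] 113.8 9.5417
120 False [-1.1 -0.6  8.5] 119.8 9.8583
126 False [-1.5 -0.5  7.4] 125.8 10.175
132 False [-0.2 -1.2  8. ] 131.8 10.4917
138 False [-1.2  0.6  8.2] 137.8 10.8083
144 False [-1.1 -0.9  9. ] 143.8 11.125
150 False [-0.3 -0.4  9.2] 149.8 11.4417
156 False [-1.4 -0.4  9.3] 155.7 11.7583
162 True [-0.8 -0.3  3.9] 156.6 11.9667
```

Run:
```python
from h import *
print(robot.current_tool_pos(),robot.current_contact_force(),robot.current_torque())
im=wgrab("pics/w2.png"); t=save("top","pics/t2.png"); s=save("scene","pics/s2.png")
o=np.hstack([cv2.resize(t[150:250,150:250],(400,400),interpolation=cv2.INTER_CUBIC),cv2.resize(s[120:240,230:350],(400,400),interpolation=cv2.INTER_CUBIC)])
cv2.imwrite("pics/v2.png",o[:,:,::-1])
```

```text
[0.48347303 0.22435702 0.06988593] [-0.76846413 -0.25508138  3.89502977] [-0.01223932  0.1102947  -0.01349927]
```

View pics/v2.png

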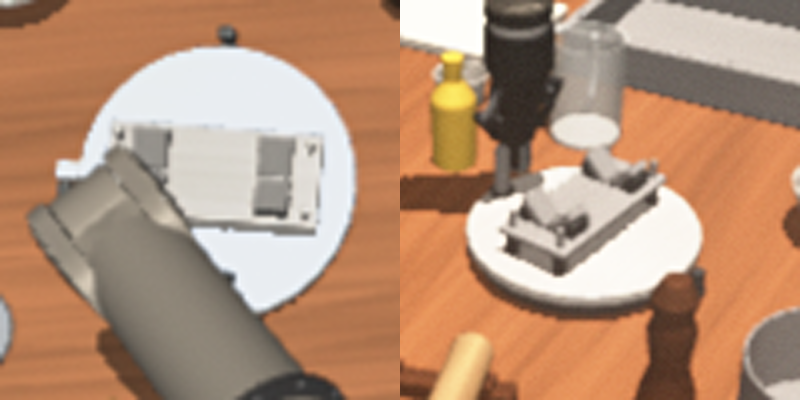

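Run:
```python
from h import *
C=np.array([.5847,.1805]); 
def P(a,z=.067): return [C[0]+.11*np.cos(np.radians(a)),C[1]+.11*np.sin(np.radians(a)),z]
ang=lambda: (lambda p:np.degrees(np.arctan2(p[1]-C[1],p[0]-C[0])).round(2))(robot.current_tool_pos())
for a in (158,161,164,167,170):
    s=robot.line_to(P(a),[180,0,a+8],velocity=.03,f_stop=10)
    print(a,s,np.round(robot.current_contact_force(),1),ang(),robot.current_time_s())
    if s: break
robot.pause(.2); print(np.round(robot.current_contact_force(),1),ang())
a=ang()-6
robot.line_to(P(a),velocity=.1); print(np.round(robot.current_contact_force(),1))
robot.line_to(P(a,.2),velocity=.25)
print(np.round(robot.current_contact_force(),1))
robot.line_to([.53,.17,.32],[180,0,108],velocity=.3); fingers.gripper_to(1.0)
im=wgrab("pics/w3.png")
cv2.imwrite("pics/w3b.png",cv2.resize(im,(800,600),interpolation=cv2.INTER_CUBIC)[:,:,::-1])
print(robot.current_time_s(),robot.current_contact_force())
```

```text
158 True [-0.6  0.1  5.9] 156.56 12.325
[-1.  -0.3  5.9] 156.56
[0.5 0.7 0.5]
[-0.  -0.6 -0.1]
15.4667 [ 0.19321648 -0.60501474 -0.22334432]
```

View pics/w3b.png

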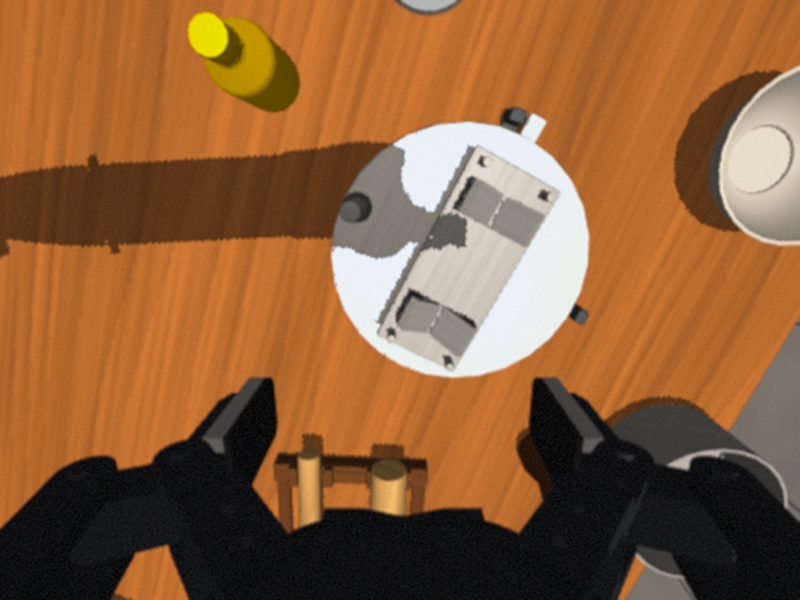

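Run:
```python
from h import *
s=1.5625
C=np.array([.5847,.1805])
e=[wworld(np.array(u)/s,.034)[:2] for u in [(331,250),(589,250),(462,122),(462,378)]]
print("edges",np.round(e,4)); A=np.array([[2*x,2*y,1] for x,y in e]); sol=np.linalg.lstsq(A,[x*x+y*y for x,y in e],rcond=None)[0]; print("circ",sol[:2],np.sqrt(sol[2]+sol[:2]@sol[:2]))
for n,uv,z in [("peg",(356,205),.092),("lugL",(513,118),.05),("lugR",(580,315),.05),("tab",(533,128),.034)]:
    p=wworld(np.array(uv)/s,z); d=p[:2]-C; print(n,p.round(4),"r",np.hypot(*d).round(4),"ang",np.degrees(np.arctan2(d[1],d[0])).round(1))
c=np.array([wworld(np.array(u)/s,.066)[:2] for u in [(474,147),(559,189),(454,372),(377,333)]]); print(c.round(4),c.mean(0),np.hypot(*(c[0]-c[1])),np.hypot(*(c[0]-c[3])))
for d in (c[0]-c[3],c[1]-c[2]): print(np.degrees(np.arctan2(d[1],d[0])))
```

```text
edges [[0.4629 0.1517]
 [0.6986 0.2282]
 [0.5432 0.2976]
 [0.6294 0.0637]]
circ [0.58409488 0.17981416] 0.12450223974112075
peg [0.4787 0.205  0.092 ] r 0.1088 ang 167.0
lugL [0.5819 0.3115 0.05  ] r 0.1311 ang 91.2
lugR [0.7098 0.1683 0.05  ] r 0.1257 ang -5.6
tab [0.6049 0.3124 0.034 ] r 0.1334 ang 81.3
[[0.5565 0.2779]
 [0.6372 0.2687]
 [0.6104 0.0808]
 [0.528  0.0961]] [0.58303271 0.18090535] 0.08125119193754674 0.18399214806781333
81.10409566415778
81.86211466199765
```

Run:
```python
from h import *
C=np.array([.5845,.1803]); 
def P(a,z=.072): return [C[0]+.11*np.cos(np.radians(a)),C[1]+.11*np.sin(np.radians(a)),z]
ang=lambda: (lambda p:np.degrees(np.arctan2(p[1]-C[1],p[0]-C[0])).round(2))(robot.current_tool_pos())
fingers.gripper_to(0.0)
robot.line_to(P(149,.18),[180,0,165],velocity=.3)
robot.line_to(P(149),velocity=.15,f_stop=10)
print(ang(),np.round(robot.current_contact_force(),1))
for a in (151,153,155,157,159,161,163):
    s=robot.line_to(P(a),velocity=.03,f_stop=18)
    print(a,s,np.round(robot.current_contact_force(),1),np.round(robot.current_torque(),2),ang(),robot.current_time_s())
    if s: break
robot.line_to(P(ang()-7),velocity=.15)
robot.line_to(P(148,.2),velocity=.3)
fingers.gripper_to(1.0)
robot.line_to([.57,.22,.24],[180,0,108],velocity=.3)
im=wgrab("pics/w4.png")
cv2.imwrite("pics/w4b.png",cv2.resize(im[0:250,190:440],(600,600),interpolation=cv2.INTER_CUBIC)[:,:,::-1])
print(robot.current_time_s())
```

```text
148.53 [-0.1  0.   0.4]
151 False [-0.4 -0.7 -0. ] [ 0.    0.01 -0.  ] 150.95 18.5167
153 False [ 0.8 -0.4  0.5] [-0.05  0.    0.05] 153.18 18.7917
155 False [ 1.5 -0.5  1.2] [ 0.07  0.03 -0.06] 155.19 19.0667
157 False [ 0.2 -0.  -0. ] [-0.06 -0.02  0.01] 157.17 19.3417
159 False [ 2.8  5.3 -3.7] [ 0.97 -0.56 -0.02] 157.88 19.6167
161 False [ 5.5 10.3 -7.6] [ 2.01 -0.99 -0.01] 157.92 19.8917
163 False [  7.8  15.1 -11. ] [ 3.06 -1.5  -0.02] 157.95 20.1667
23.0167
```

View pics/w4b.png

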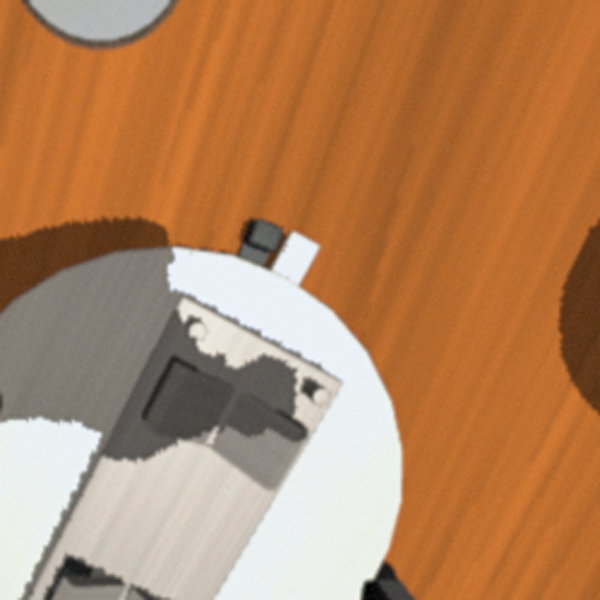

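Run:
```python
from h import *
f=lambda u:wworld(np.array([190,0])+np.array(u)/2.4,.066)[:2]
P=[f(u) for u in [(341,382),(222,600),(180,295),(28,600)]]; print(np.round(P,4))
for d in(P[0]-P[1],P[2]-P[3],P[0]-P[2]): print(np.degrees(np.arctan2(d[1],d[0])),np.hypot(*d))
m=(P[0]+P[2])/2; u=(P[0]-P[1])+(P[2]-P[3]); u/=np.hypot(*u); print("centre",m-.095*u)
robot.line_to([.60,.05,.30],velocity=.3)
robot.line_to([.56,-.16,.30],[180,0,75],velocity=.3)
im=wgrab("pics/w5.png")
cv2.imwrite("pics/w5b.png",cv2.resize(im,(800,600),interpolation=cv2.INTER_CUBIC)[:,:,::-1])
print(robot.current_tool_pos(),robot.current_eef_rot(),robot.current_joint_positions(),robot.current_time_s())
```

```text
[[0.6388 0.2668]
 [0.6241 0.1465]
 [0.5571 0.2804]
 [0.5316 0.1163]]
83.0443309360682 0.12120124167214733
81.16282031517778 0.16610083162569989
-9.476848702425547 0.08279731659849396
centre [0.5846336  0.17955258]
[ 0.56107389 -0.15561271  0.29971991] [-1.79965302e+02 -1.74931417e-01  7.53991430e+01] [ 8.78221081 20.57885157  7.39948366 75.78854878 -2.78489371 83.83514093
  1.41455862] 24.6917
```

View pics/w5b.png

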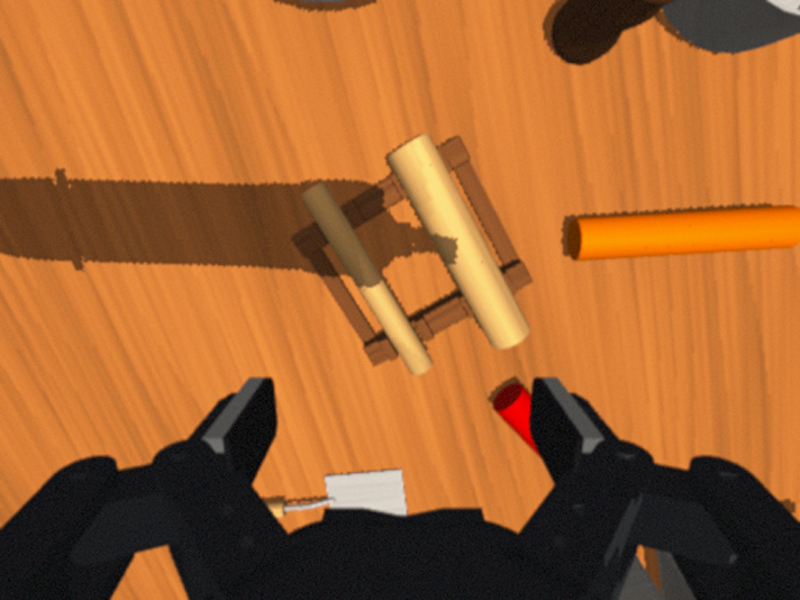

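```bash
cat >> h.py <<'E'
from scipy.optimize import minimize
def cyl(x,y,th,z=.04,r=.02,L=.2):
    a=np.linspace(0,2*np.pi,40,endpoint=False); u=np.array([np.cos(th),np.sin(th),0]); n=np.array([-u[1],u[0],0])
    return [np.array([x,y,z])+s*L/2*u+r*(np.cos(t)*n+np.sin(t)*np.array([0,0,1])) for s in(-1,1) for t in a]
def fitcyl(hull,shape,x0,**k):
    S=8; m=np.zeros((shape[0]*S//2,shape[1]*S//2),np.uint8); h=(hull.astype(float)*S/2).astype(np.int32); cv2.fillConvexPoly(m,h,1)
    def c(v):
        q=np.array([wpix(p) for p in cyl(*v,**k)])*S/2; g=np.zeros_like(m); cv2.fillConvexPoly(g,cv2.convexHull(q.astype(np.float32)).astype(np.int32),1)
        return 1-(m&g).sum()/(m|g).sum()
    return minimize(c,x0,method="Nelder-Mead",options=dict(initial_simplex=np.array([x0]+[np.array(x0)+d for d in np.diag([.008,.008,.05])]),maxiter=80,xatol=1e-5,fatol=1e-4))
E
python3 - <<'E'
from h import *
im=cv2.imread("pics/w5.png"); hsv=cv2.cvtColor(im,cv2.COLOR_BGR2HSV); s=1.5625
for u in[(420,170),(460,230),(500,320),(400,335),(200,100),(445,245)]: print(u,hsv[int(u[1]/s),int(u[0]/s)])
m=((hsv[:,:,1]<150)&(hsv[:,:,2]>130)&(hsv[:,:,0]>10)&(hsv[:,:,0]<30)).astype(np.uint8)
n,l,st,ce=cv2.connectedComponentsWithStats(m,connectivity=4); k=l[int(230/s),int(462/s)]; print(k,st[k])
pts=cv2.findContours((l==k).astype(np.uint8),cv2.RETR_EXTERNAL,cv2.CHAIN_APPROX_NONE)[0][0]; hull=cv2.convexHull(pts)+0.0
r=fitcyl(hull,im.shape,[.612,-.165,np.radians(102)]); print(r.x,np.degrees(r.x[2]),r.fun)
v=cv2.resize(im,(800,600)); q=np.array([wpix(p) for p in cyl(*r.x)])*s
cv2.polylines(v,[cv2.convexHull(q.astype(np.float32)).astype(np.int32)],True,(255,0,0),1)
cv2.polylines(v,[(hull*s).astype(np.int32)],True,(0,255,0),1)
cv2.imwrite("pics/fit.png",cv2.resize(v[100:400,270:570],(600,600)))
E
```

```text
(420, 170) [ 21 137 248]
(460, 230) [ 23 127 251]
(500, 320) [ 22 134 251]
(400, 335) [ 21 135 248]
(200, 100) [ 13 185 218]
(445, 245) [ 17 141 123]
14 [ 249   86   89  137 3678]
[ 0.61503054 -0.15887432  1.8401562 ] 105.43318406769961 0.05522667995193853
```

View pics/fit.png

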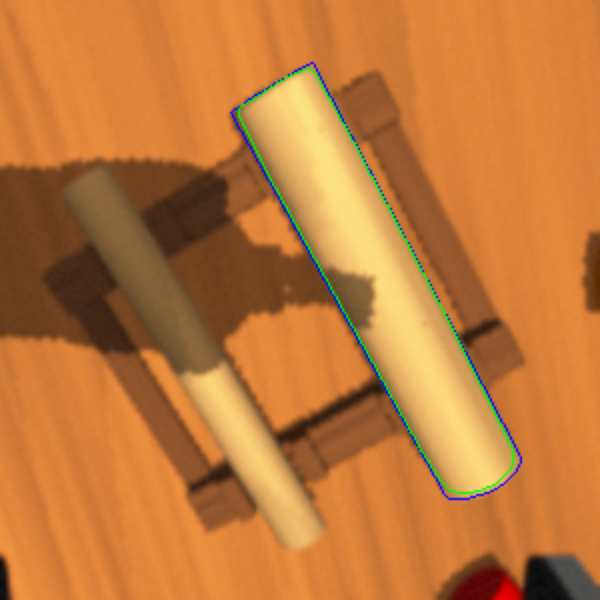

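Run:
```python
from h import *
x,y,yaw=.6150,-.1589,105.4
fingers.gripper_to(1.0,60)
robot.line_to([x,y,.15],[180,0,yaw],velocity=.25)
p=robot.current_tool_pos(); print(np.round(p,4),np.round(robot.current_eef_rot(),2))
print(robot.line_to([x,y,.038],[180,0,yaw],velocity=.12,f_stop=8))
print(np.round(robot.current_tool_pos(),4),np.round(robot.current_contact_force(),1))
fingers.gripper_to(0.0,60)
print(robot.current_finger_gap(),robot.current_gripper_force(),np.round(robot.current_tool_pos(),4),np.round(robot.current_eef_rot(),2),np.round(robot.current_contact_force(),1))
robot.line_to([x,y,.20],velocity=.2)
print(robot.current_finger_gap(),np.round(robot.current_contact_force(),1),robot.current_time_s())
a=wgrab("pics/w6.png"); b=save("scene","pics/s6.png")
cv2.imwrite("pics/v6.png",np.vstack([cv2.resize(a,(400,300)),cv2.resize(b[130:310,170:410],(400,300))])[:,:,::-1])
```

```text
[ 0.6155 -0.1591  0.151 ] [1.7993e+02 5.0000e-02 1.0535e+02]
False
[ 0.6159 -0.1591  0.0391] [-0.5  0.3 -0.5]
0.4497369241314604 59.88824486732483 [ 0.6158 -0.1589  0.0389] [1.799e+02 4.000e-02 1.054e+02] [ 0.9 -0.4  2.4]
0.4513009108705366 [-0.2 -1.2 -3.6] 28.2333
```

View pics/v6.png

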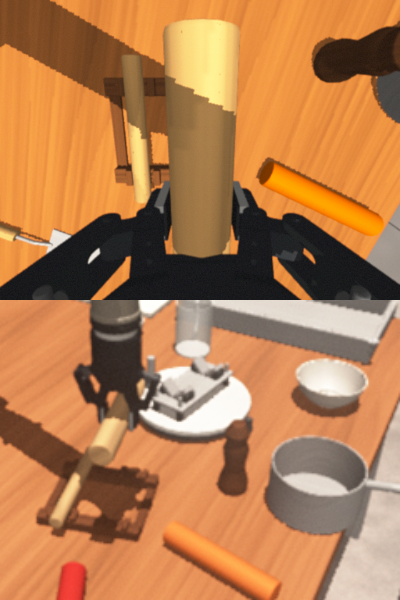

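Run:
```python
from h import *
T=np.eye(4); p=robot.current_tool_pos(); Rm=R.from_euler("xyz",robot.current_eef_rot(),degrees=True).as_matrix()
for uv in [(200,19),(163,24),(239,26)]:
    w=wworld(np.array(uv)*1.28,p[2]+.001+(.02 if uv[0]==200 else 0)); print((Rm.T@(w-p)).round(4))
x,y,yaw=.5845,.180,81.7
robot.line_to([x,y,.20],[180,0,yaw],velocity=.25)
e=np.array(robot.current_tool_pos()); print(e.round(4),np.round(robot.current_eef_rot(),2),np.round(robot.current_contact_force(),1))
tx,ty=2*x-e[0],2*y-e[1]
robot.line_to([tx,ty,.115],velocity=.15)
print(np.round(robot.current_tool_pos(),4),np.round(robot.current_eef_rot(),2))
im=wgrab("pics/w7.png"); s=save("scene","pics/s7.png"); t=save("top","pics/t7.png")
cv2.imwrite("pics/v7.png",np.hstack([cv2.resize(im,(500,375)),cv2.resize(s[130:230,250:330],(300,375),interpolation=cv2.INTER_CUBIC)])[:,:,::-1])
print(robot.current_time_s())
```

```text
[ 0.0997 -0.0013 -0.0208]
[ 0.1029 -0.0204 -0.0007]
[ 0.1019  0.0187 -0.0008]
[0.5849 0.178  0.1999] [1.7998e+02 9.0000e-02 8.1570e+01] [ 0.1  0.1 -2.8]
[0.5851 0.1818 0.116 ] [ 1.7989e+02 -4.0000e-02  8.1660e+01]
30.7083
```

View pics/v7.png

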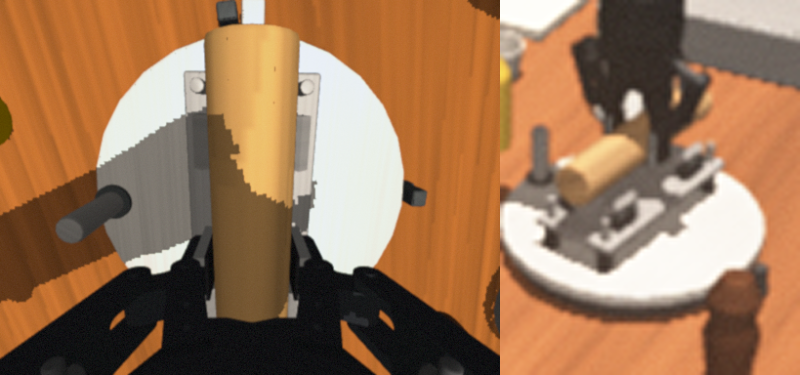

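Run:
```python
from h import *
p=robot.current_tool_pos(); Rm=R.from_euler("xyz",robot.current_eef_rot(),degrees=True).as_matrix()
for uv in [(185,72),(321,73)]:
    w=wworld(np.array(uv)*1.024,.066); print(w.round(4),(Rm.T@(w-p)).round(4))
for uv in [(253,30)]: print("pin end",(Rm.T@(wworld(np.array(uv)*1.024,p[2]+.021)-p)).round(4))
x,y=.5845,.180
robot.line_to([x,y,.112],[180,0,81.7],velocity=.1); robot.pause(.2)
print(np.round(robot.current_tool_pos(),4),np.round(robot.current_contact_force(),1))
for z in(.104,.100,.098,.096,.094,.092):
    s=robot.line_to([x,y,z],velocity=.03,f_stop=5); f=np.array(robot.current_contact_force())
    print(z,s,np.round(robot.current_tool_pos(),4),f.round(1),np.round(robot.current_torque(),2))
    if s or f[2]>2: break
print(robot.current_time_s())
```

```text
[0.5589 0.2797 0.066 ] [ 0.0925 -0.0405  0.0508]
[0.6398 0.2672 0.066 ] [0.0919 0.0414 0.051 ]
pin end [ 0.0968  0.0001 -0.0209]
[0.5845 0.1801 0.1121] [-0.2  0.9 -3.2]
0.104 False [0.5842 0.1799 0.1035] [ 0.3 -0.5 -2. ] [-0.03 -0.03 -0.04]
0.1 False [0.5842 0.1799 0.0997] [-0.6  0.1 -2.6] [0.02 0.05 0.  ]
0.098 False [0.5844 0.18   0.0978] [-1.   1.2 -3.1] [ 0.01  0.   -0.02]
0.096 False [0.5845 0.1802 0.0963] [-1.4 -0.4 -1.2] [-0.1   0.19 -0.05]
0.094 False [0.5846 0.1802 0.0952] [-3.4 -0.   4.9] [-0.22  0.63 -0.26]
32.6083
```

Run:
```python
from h import *
fingers.gripper_to(.7,60); robot.pause(.2)
print(np.round(robot.current_tool_pos(),4),np.round(robot.current_contact_force(),1))
im=wgrab("pics/w8.png")
x,y=.5833,.180
robot.line_to([x,y,.0945],[180,0,81.7],velocity=.05); robot.pause(.15)
print(np.round(robot.current_tool_pos(),4),np.round(robot.current_eef_rot(),2),np.round(robot.current_contact_force(),1))
fingers.gripper_to(0.0,60); robot.pause(.2)
f=np.mean([robot.current_contact_force() for _ in range(5)],0)
print("grip",robot.current_finger_gap(),np.round(robot.current_tool_pos(),4),f.round(1),np.round(robot.current_torque(),2))
for z in(.092,.090):
    s=robot.line_to([x,y,z],velocity=.03); robot.pause(.1)
    print(z,np.round(robot.current_tool_pos(),4),np.round(robot.current_contact_force(),1),np.round(robot.current_torque(),2))
print(robot.current_time_s())
```

```text
[0.5846 0.1799 0.0939] [0.1 0.1 0.5]
[0.5833 0.18   0.0945] [180.    0.   81.7] [-0.1  0.4  0.1]
grip 0.44930538073241977 [0.5835 0.18   0.0949] [-0.5 -0.1  2.5] [-0.07  0.04 -0.28]
0.092 [0.5836 0.18   0.093 ] [-1.5 -0.5  6.3] [-0.15  0.3  -0.21]
0.09 [0.5835 0.18   0.0911] [-3.  -1.7  7.4] [-0.15  0.44 -0.24]
34.8083
```

Run:
```python
from h import *
def rd(t):
    f=np.mean([list(robot.current_contact_force())+list(robot.current_torque()) for _ in range(4)],0)
    print(t,np.round(robot.current_tool_pos(),4),np.round(robot.current_eef_rot(),2),f[:3].round(1),f[3:].round(2),robot.current_time_s())
x,y,yaw=.5828,.180,80.7
robot.line_to([.5833,y,.0945],velocity=.05)
fingers.gripper_to(.7,60); robot.line_to([x,y,.0945],[180,0,yaw],velocity=.05); robot.pause(.2); rd("open")
fingers.gripper_to(0.0,60); robot.pause(.2); rd("grip")
for z in(.092,.090,.088):
    robot.line_to([x,y,z],velocity=.03); robot.pause(.1); rd(z)
```

```text
open [0.5828 0.18   0.0945] [180.   -0.   80.7] [-1.4 -0.3 -0.3] [-0.02 -0.05 -0.  ] 35.85
grip [0.5835 0.1799 0.095 ] [ 1.7991e+02 -2.0000e-02  8.0690e+01] [ 1.5 -0.3  2.1] [-0.1  -0.3  -0.02] 36.3583
0.092 [0.5835 0.1799 0.0931] [ 1.799e+02 -3.000e-02  8.069e+01] [-0.1 -0.8  5.7] [-0.22 -0.03  0.  ] 36.7083
0.09 [0.5835 0.1799 0.0913] [ 1.799e+02 -3.000e-02  8.069e+01] [-1.1 -1.2  7.2] [-0.22  0.02 -0.  ] 37.0583
0.088 [0.5835 0.1799 0.0896] [ 1.799e+02 -3.000e-02  8.069e+01] [-1.1 -1.5  7.4] [-0.24  0.07  0.01] 37.4083
```

Run:
```python
from h import *
def rd(t):
    f=np.mean([list(robot.current_contact_force())+list(robot.current_torque()) for _ in range(4)],0)
    print(t,np.round(robot.current_tool_pos(),4),np.round(robot.current_eef_rot(),2),f[:3].round(1),f[3:].round(2),robot.current_time_s())
x,y=.5828,.180
z=.086
for i in range(3):
    robot.line_to([x,y,z],velocity=.03); robot.pause(.3); rd(z)
    z-=max(-.003,min(.003,robot.current_tool_pos()[2]-.085))
    if abs(robot.current_tool_pos()[2]-.085)<.0004: break
print(robot.current_finger_gap(),robot.current_gripper_force())
im=wgrab("pics/w9.png"); s=save("scene","pics/s9.png"); t=save("top","pics/t9.png")
cv2.imwrite("pics/v9.png",np.hstack([cv2.resize(im,(500,375)),cv2.resize(s[130:230,250:330],(300,375),interpolation=cv2.INTER_CUBIC)])[:,:,::-1])
```

```text
0.086 [0.5835 0.1799 0.0878] [ 1.799e+02 -3.000e-02  8.069e+01] [-1.3 -1.3  9.2] [-0.26  0.16 -0.03] 37.9583
0.08322883369002164 [0.5835 0.1799 0.0853] [ 1.799e+02 -4.000e-02  8.069e+01] [-1.  -1.3 10.4] [-0.29  0.26  0.02] 38.5083
0.45103937577302977 60.7965624332428
```

View pics/v9.png

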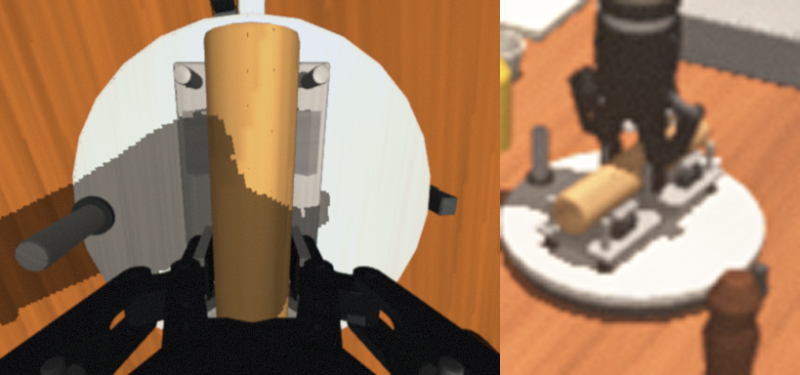

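Run:
```python
from h import *
p=robot.current_tool_pos(); E=robot.current_eef_rot(); Rm=R.from_euler("xyz",E,degrees=True).as_matrix()
tl=lambda w:(Rm.T@(w-p)).round(4)
for n,uv,z in [("plateL",(175,63),.056),("plateR",(329,63),.056),("pinend",(252,26),p[2]+.021),("peg",(33,258),.092)]:
    w=wworld(np.array(uv)*1.024,z); print(n,w.round(4),tl(w))
a,b=[cv2.imread(f"pics/{n}.png")[0:40,190:300] for n in("w7","w9")]
cv2.imwrite("pics/v10.png",np.vstack([cv2.resize(i,None,fx=6,fy=6,interpolation=cv2.INTER_CUBIC) for i in(a,b)]))
```

```text
plateL [0.559 0.28  0.056] [ 0.0948 -0.0405  0.0293]
plateR [0.639  0.2669 0.056 ] [0.0948 0.0406 0.0294]
pinend [0.5994 0.2773 0.1063] [ 0.0987 -0.     -0.0209]
peg [0.4762 0.1981 0.092 ] [ 0.0006 -0.1088 -0.0069]
```

View pics/v10.png

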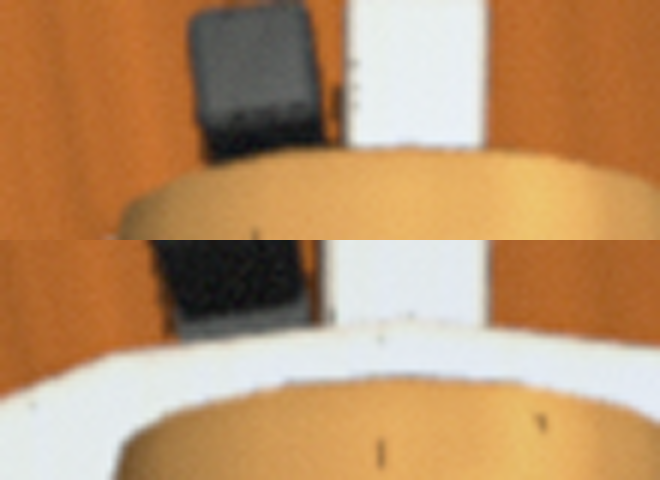

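Run:
```python
from h import *
def rd(t):
    f=np.mean([list(robot.current_contact_force())+list(robot.current_torque()) for _ in range(4)],0)
    print(t,np.round(robot.current_tool_pos(),4),np.round(robot.current_eef_rot(),2),f[:3].round(1),f[3:].round(2),robot.current_time_s()); return f
x,y,z=.5828,.180,.0830
for yaw in(80.9,81.1,81.3,81.5,81.7,81.9,82.1):
    robot.line_to([x,y,z],[180,0,yaw],velocity=.03); robot.pause(.15); f=rd(yaw)
    if abs(f[5])>.38: break
```

```text
80.9 [0.5835 0.1799 0.0851] [ 1.799e+02 -5.000e-02  8.084e+01] [-0.4 -1.3  9.5] [-0.27  0.32 -0.16] 39.0583
81.1 [0.5835 0.1799 0.0851] [ 1.7991e+02 -6.0000e-02  8.0980e+01] [-1.6 -0.9 10.1] [-0.24  0.31 -0.35] 39.4583
81.3 [0.5835 0.1799 0.0851] [ 1.7991e+02 -8.0000e-02  8.1120e+01] [-2.1 -0.6  9.6] [-0.24  0.27 -0.61] 39.8583
```

Run:
```python
from h import *
x,y,z=.5828,.180,.0829
robot.line_to([x,y,z],[180,0,80.78],velocity=.03); robot.pause(.5)
f=np.mean([list(robot.current_contact_force())+list(robot.current_torque()) for _ in range(6)],0)
p=robot.current_tool_pos(); print(np.round(p,4),np.round(robot.current_eef_rot(),2),f.round(2),robot.current_finger_gap(),robot.current_time_s())
if 8.5<f[2]<12.5 and abs(f[5])<.25 and abs(p[2]-.085)<.001: print(workorder.close_job())
```

```text
[0.5835 0.1799 0.085 ] [ 1.799e+02 -4.000e-02  8.074e+01] [-1.7  -1.37  9.96 -0.26  0.29 -0.08] 0.44745564158320467 40.6083
the job is handed in; nothing more can be done
None
```

I turned the stand to its stop, laid the thick pin in the V cradle and handed the job in at 40.6 s, still gripping the pin and holding the cradle down about 10 mm, roughly half its travel; the verdict was not shown.

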